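# Zero the kitchen spring gauge and pull it to the set load

### The job

Check the spring gauge that the kitchen weighs its bags with: first zero it by pressing the round button on its head fully down and letting it come up again. Then draw its upright pull tab out until the pointer is level with the steel index rider and keep it steady there for two seconds; then ease the tab gently back home, without letting it snap, and let go. Leave the rider where it is set, and do not disturb the things standing round about.

Things in the scene. Friction and masses are not known exactly. Their poses are not given: they have to be found in the camera images.
- gauge: spring gauge fixed to the worktop: dark foot plate 200 x 90 x 12 mm (x, y, z), on it a grey case 60 mm wide (own x -90 to +47 mm, top at 52 mm) with a white scale face, and a black head (x +42 to +98 mm, 78 mm wide, top at 62 mm) with the button. Origin: centre of the plate's underside. The tab is pulled along the gauge's own -x
- tab_top (a point): middle of the upper edge of the upright black pull tab, 95 mm above the worktop; moves with it. The tab is 12 mm thick along the gauge's x, 44 mm wide along its y, 13 to 95 mm high, on the end of a 10 mm steel rod 32 mm above the worktop. At home it stands 150 mm from the gauge's origin along its -x, with 44 mm free between tab and foot plate
- pointer (a point): the dark pointer (4 mm wide along the gauge's x, 18 mm long across it) that runs over the white scale face with the tab; the point is the middle of its upper face along x, on the gauge's centre line, 59 mm above the worktop
- index_mark (a point): tip of the steel index rider's finger (4 mm wide along the gauge's x), which lies across the white scale face from the case's +y side, 60 mm above the worktop. Its axes are parallel to the gauge's. The pointer is level with it when both have the same position along the gauge's x
- zero_button_top (a point): centre of the upper face of the round grey push button, 28 mm across, on the gauge's black head, 84 mm above the worktop; 6 mm of travel straight down, about 5 N to be fully down, springs back up
- slide (a joint): how far the tab, rod and pointer are pulled out: 0 m at home, at most 0.10 m. A spring draws it back: about 1.4 N at home, plus 1.2 N for each 10 mm
- index (a joint): where the index rider is set, on the same scale as the slide: the pointer is level with it when both joints have the same value. Held by friction; set anew, somewhere from 0.030 to 0.065 m, before each start
- zero_button (a joint): how far the button is down: 0 m up, 0.006 m fully down
- mug: spotted white mug, 82 mm across, 91 mm tall, handle at the side; bystander. Origin: centre of its underside
- salt_shaker: salt shaker, 44 mm across, 90 mm tall; bystander. Origin: centre of its underside
- tin_2: short food tin, 76 mm across, 58 mm tall; bystander. Origin: centre of its underside
- jar_honey: honey jar, 71 mm across, 110 mm tall; bystander. Origin: centre of its underside

How it is judged:
On the way, in this order (a step that is already met when the one before it is completed fails the run):
1. the button is fully down (value of joint zero_button above 0.005 m), for 0.05 s.
2. the button has come up again (value of joint zero_button below 0.0015 m), for 0.1 s.
3. the pointer is kept level with the index rider, within 6 mm, for 1 s (x of pointer in the frame of index_mark between -0.006 and 0.006 m), for 1 s.
At the end, for the whole second after the job is handed in: After the zeroing press and the pull, the tab is back home (slide within 4 mm of 0), the button is up, the rider and the things round about are where they were (value of joint slide below 0.004 m and value of joint zero_button below 0.0015 m); the robot touches nothing.
It fails at once if the tab is let snap back (faster than 0.5 m/s) (velocity of joint slide below -0.5 m/s).
It fails at once if the index rider is shifted by more than 4 mm (distance of index_mark from where it was at the start of the episode above 0.004 m).
It fails at once if the mug, salt shaker, short tin or honey jar is moved by more than 20 mm (distance of any of mug, salt_shaker, tin_2, jar_honey from where it was at the start of the episode above 0.02 m).
It also fails if it takes over 51 s, if anything falls off the work surface, if the arm or the gripper's body presses on something with over 40 N, if the wrist force passes 120 N, or if a joint passes its speed limit or range.

### The arm

A 6-joint arm with a two-finger parallel gripper is mounted at the origin on a cart in front of the work surface, level with it; the furniture and walls round the work are solid. World frame = base frame: x ahead of the robot, y to its left, z up, the work surface at z = 0. Lengths are in m, angles in rad, forces in N, time in s.
With the tool pointing down it reaches from about 0.425 to 0.95 m from the base axis. Payload 3.5 kg.
Tool frame: the origin (TCP) lies at the very end of the fingers, on their centre line; the grasp point (between the pads) lies 19 mm behind it (ctrl.pinch_z is the distance from the TCP to the grasp point, in m); z points along the fingers, y is the line along which they close (so a half turn about z gives the same grasp; the last joint's range is limited). The gripper opens to 85 mm and grips with 20 to 120 N. Pads are 22 mm wide; open, the fingers measure 114 mm over their backs; the gripper's body (76 mm by 85 mm) begins 54 mm behind the grasp point. The pads swing forward as they close: fully open they stand 13 mm farther back than shut.
Start: joints at [-1.294, 0.286, 1.577, -0, 1.279, -0.15], TCP at [0.279, -0.614, 0.231] pointing down, gripper open.
Joint ranges: [-2.77, 2.77], [-0.9, 2.22], [0.21, 2.48], [-1.53, 4.67], [0.24, 2.81], [-2.84, 2.84]. Speed limits (rad/s): [2.79, 2.79, 3.14, 3.14, 3.14, 3.14].

### API

Orientations are given as a unit quaternion [x, y, z, w].
In Python, from plant import ctrl gives the robot as it stands. The module is installed in compiled form; this text tells all that it offers.
- The arm moves only by the shell command python3 -m crank 'ROWS' [OPENING] [FORCE]. ROWS is JSON, a list of rows, each a list of 6 numbers: the shift along the tool's x, y, z in cm, then the turn, a rotation vector about the tool's x, y, z in rad. In form: [[tx, ty, tz, rx, ry, rz], ...]. A call has 1 to 10 rows; each row is the pose to reach, as a shift and turn from the pose commanded when the call began, along the tool's axes at that moment; what a row does not reach only later rows make up. A row lasts 1/10 s, in which the tool goes at most 50 mm and 8.59 degrees, less where a joint would pass 70% of its speed; a pose out of reach is approached as far as the arm can. A call with a gripper value outside its range is refused whole. OPENING is the opening, from 0 (shut) to 1 (fully open), set as the call begins (- or left out, the last holds). The fingers move at their own pace and stop on an object; FORCE is the grip in N (left out, the last holds). Time passes only in rows, so rows that repeat a pose let the fingers close. It gives the time, the measured TCP pose, the force, the opening and the grip force at its end, in the units of the state.
- ctrl.get_state(): the state, without advancing time (a new reading comes with each control period).
- ctrl.read_camera(name): name is "scene" or "top" or "wrist"; returns (picture, depth): 384x512x3 uint8, blue, green, red; 384x512 float32, m along the optical axis (not along the pixel's ray), 0 where there is no reading.
- ctrl.camera_info(name): a dict with "K" (3x3 intrinsics, pixels), "origin" and "orientation" of the camera in the world. Camera axes: x right, y down, z forward; pixel columns grow to the right and rows downward; lengths in m; the calibration is good to about 2 mm. The wrist camera is an equidistant fisheye: a pixel r from the principal point sees the ray r / f radians off the axis. A picture is of the moment at which its call begins: read the wrist's pose just before it. camera_info takes no time and is no camera call; for the wrist camera it gives the pose at the moment of the call.
- ctrl.sign_off(): hands the job in; it is judged then, once.
The state is a dict: "time": time; "qpos": joint angles; "dq": joint speeds; "joint_efforts": joint torques, N m; "eef_pos": TCP position; "tcp_rot": TCP orientation; "contact_force": force on the tool from outside, world axes, zero at the start; "wrist_torque": the same for the moment, N m; "opening": opening from 0.0 (shut) to 1.0 (fully open); "finger_force": force on a finger pad.
Only numpy, scipy, OpenCV 4.12 (cv2) and the standard library are available. Lean on these libraries where they do the work, as an engineer would, in place of code of your own. Each camera call takes 0.05 s, during which the arm holds its last target. There are 200 camera calls.

## Working session

There is one attempt and no reset: what is moved stays moved. The work goes in short steps, Python scripts to look and compute and a shell command to move; the robot and the scene stay as the last step left them, time stands still between calls to the robot, and variables do not carry over. Pictures are saved under pics/ and viewed, at most 10 in all, crops included, and the job is handed in when it is done.

```bash
mkdir -p pics; cat > h.py <<'E'
from plant import ctrl
import numpy as np, cv2
from scipy.spatial.transform import Rotation as R
def info(n):
    i=ctrl.camera_info(n); o=np.array(i["orientation"]); 
    M=R.from_quat(o).as_matrix() if o.size==4 else o
    return np.array(i["K"]),np.array(i["origin"]),M
def pt(n,u,v,d):
    K,o,M=info(n); return o+M@(np.array([(u-K[0,2])/K[0,0],(v-K[1,2])/K[1,1],1])*d)
def ray(n,u,v):
    K,o,M=info(n); return o,M@np.array([(u-K[0,2])/K[0,0],(v-K[1,2])/K[1,1],1])
def atz(n,u,v,z):
    o,d=ray(n,u,v); return o+d*(z-o[2])/d[2]
def tri(a,b):
    (o1,d1),(o2,d2)=a,b
    s=np.linalg.lstsq(np.c_[d1,-d2],o2-o1,rcond=None)[0]
    p,q=o1+d1*s[0],o2+d2*s[1]; return (p+q)/2,np.linalg.norm(p-q)
E
python3 - <<'E'
from h import *
s=ctrl.get_state(); print(s)
for n in("scene","top"):
    im,d=ctrl.read_camera(n); cv2.imwrite(f"pics/{n}0.png",im); np.save(f"pics/{n}0.npy",d); print(n,info(n))
a=cv2.imread("pics/scene0.png");b=cv2.imread("pics/top0.png")
E
```

```text
{'time': 0.0, 'qpos': array([-1.29400304e+00,  2.87211577e-01,  1.57813105e+00,  1.79709910e-06,
        1.27863120e+00, -1.49976810e-01]), 'dq': array([-0.00140977,  0.00080849, -0.00015178, -0.00034126, -0.00225074,
        0.00044022]), 'joint_efforts': array([ 1.08120330e-03, -4.05976546e+01, -2.92626590e+01, -8.06388880e-05,
        5.70257631e-03,  2.88924404e-06]), 'eef_pos': array([ 0.27926786, -0.61381089,  0.22994146]), 'tcp_rot': array([ 9.77319028e-01,  2.11768976e-01, -7.45840701e-05, -1.18824980e-03]), 'contact_force': array([ 0.05510336,  0.46261115, -0.06736845]), 'wrist_torque': array([ 0.05332304, -0.0017911 ,  0.02197096]), 'finger_force': 0.0, 'opening': 0.9981275961867627}
scene (array([[459.44159709,   0.        , 259.06742094],
       [  0.        , 459.44159709, 196.06702243],
       [  0.        ,   0.        ,   1.        ]]), array([-0.32563278,  0.80192898,  0.9281447 ]), array([[-0.61914744, -0.49071709,  0.61306866],
       [-0.7850858 ,  0.40393688, -0.46954796],
       [-0.01722583, -0.77203092, -0.6353515 ]]))
top (array([[358.14096403,   0.        , 260.44131378],
       [  0.        , 358.14096403, 191.40606084],
       [  0.        ,   0.        ,   1.        ]]), array([0.40714299, 0.16056173, 1.07015109]), array([[-0.01333293, -0.99329098,  0.11487061],
       [-0.9998776 ,  0.01230367, -0.00966461],
       [ 0.00818644, -0.11498541, -0.99333345]]))
```

View pics/top0.png

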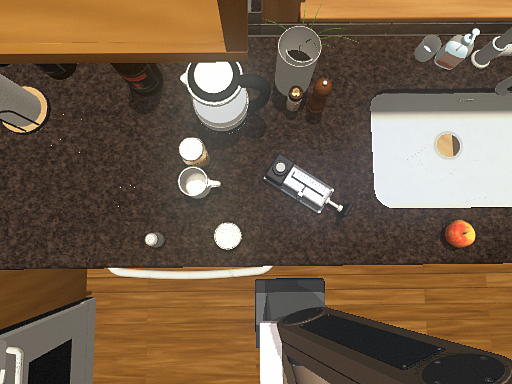

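View pics/scene0.png

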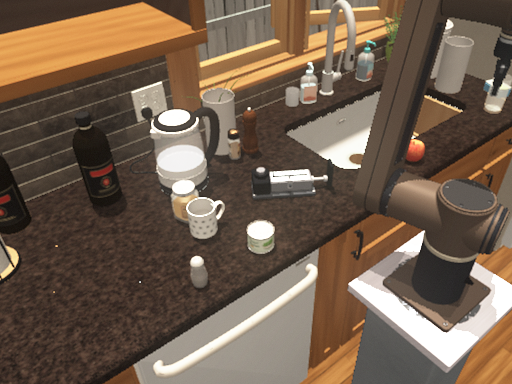

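The top view shows the gauge running from its head at (280,168) to the tab at about (342,209). In the scene view the head is at (261,180) and the tab at (330,175). I'll enlarge both.

```bash
python3 - <<'E'
from h import *
a=cv2.imread("pics/top0.png")[145:225,255:360]; b=cv2.imread("pics/scene0.png")[152:202,243:343]
cv2.imwrite("pics/topc.png",cv2.resize(a,None,fx=7,fy=7,interpolation=cv2.INTER_CUBIC))
cv2.imwrite("pics/scenec.png",cv2.resize(b,None,fx=8,fy=8,interpolation=cv2.INTER_CUBIC))
E
```

```text
(no output)
```

View pics/topc.png

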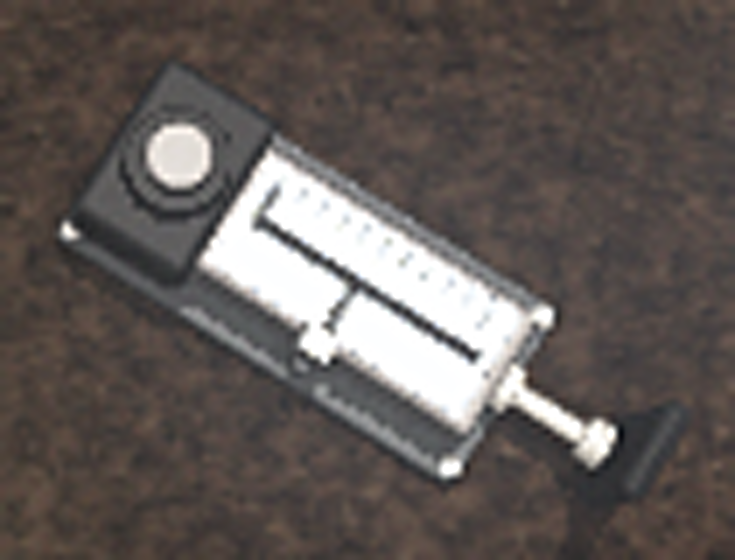

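View pics/scenec.png

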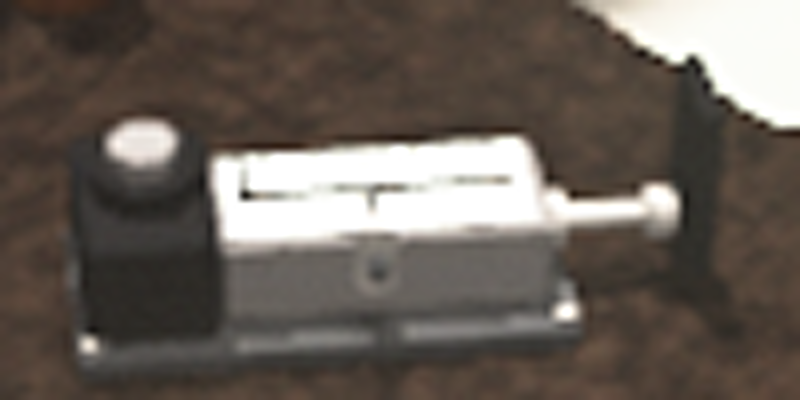

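Top crop: button at (180,156), tab upper edge from (683,410) to (638,492), pointer at (267,204) and rider finger from (356,289) to (332,325). Scene crop: button at (143,142), pointer at (246,178), rider finger at (374,200) and tab top near (697,66).

```bash
python3 - <<'E'
from h import *
T=lambda u,v:("top",255+(u+.5)/7-.5,145+(v+.5)/7-.5)
S=lambda u,v:("scene",243+(u+.5)/8-.5,152+(v+.5)/8-.5)
P={"button":((180,156),(143,142),.084),"tab":((659,450),(699,75),.095),"ptr":((267,204),(246,178),.059),"rider":((354,292),(374,192),.060)}
for k,(t,s,z) in P.items():
    print(k,"tri",tri(ray(*T(*t)),ray(*S(*s))),"atz top",atz(*T(*t),z),"scene",atz(*S(*s),z))
b=atz(*T(180,156),.084)[:2]; t=atz(*T(659,450),.095)[:2]
ax=(b-t)/np.linalg.norm(b-t); print("len b-t",np.linalg.norm(b-t),"yaw",np.arctan2(ax[1],ax[0]),"ax",ax)
# yaw from corners screws of foot plate & case: slot line
c=[atz(*T(*q),.052)[:2] for q in((258,218),(478,357))]; v=c[0]-c[1];print("slot yaw",np.arctan2(v[1],v[0]))
c=[atz(*T(*q),.014)[:2] for q in((70,231),(452,467),(541,316))]; v=c[0]-c[1];print("plate yaw",np.arctan2(v[1],v[0]),np.linalg.norm(v),v)
w=c[1]-c[2];print(np.arctan2(w[1],w[0])-np.pi/2,(c[0]+c[2])/2)
p=atz(*T(267,204),.059)[:2]; r=atz(*T(354,292),.060)[:2]; print("ptr->rider along -x",(p-r)@ax, "tab->ptr",(p-t)@ax)
E
```

```text
button tri (array([0.58919102, 0.09420407, 0.08423164]), np.float64(0.0010249353529151605)) atz top [0.58957365 0.09457392 0.084     ] scene [0.58907017 0.09365192 0.084     ]
tab tri (array([ 0.46884999, -0.08805826,  0.09931616]), np.float64(0.0005343551042423599)) atz top [ 0.46894779 -0.08936968  0.095     ] scene [ 0.47312909 -0.09245483  0.095     ]
ptr tri (array([0.57308881, 0.05660504, 0.0582152 ]), np.float64(0.0027682323956990202)) atz top [0.57387592 0.05772301 0.059     ] scene [0.57132431 0.05627338 0.059     ]
rider tri (array([0.53660716, 0.02151218, 0.05556789]), np.float64(0.0030854023136236103)) atz top [0.53705625 0.02327302 0.06      ] scene [0.53123542 0.02430432 0.06      ]
len b-t 0.21996782970241618 yaw 0.9903711494306249 ax [0.54837953 0.83622957]
slot yaw 0.9870321758867517
plate yaw 0.9996634866374646 0.18985764616630726 [0.10263428 0.15972517]
1.0106268791872774 [0.55118511 0.03757986]
ptr->rider along -x 0.04899925764567804 tab->ptr 0.18054369880973337
```

```bash
cat >> h.py <<'E'
YAW=0.992
AX=np.array([np.cos(YAW),np.sin(YAW),0])
def go(p):
    "row from present pose to TCP at p, tool down, tool y along gauge +x"
    s=ctrl.get_state(); Q=R.from_quat(s["tcp_rot"])
    y=AX; z=np.array([0,0,-1.]); G=R.from_matrix(np.c_[np.cross(y,z),y,z])
    G2=R.from_matrix(np.c_[-np.cross(y,z),-y,z])
    rv=min([(Q.inv()*g).as_rotvec() for g in(G,G2)],key=np.linalg.norm)
    print(s["time"],"tcp",s["eef_pos"].round(4),"row cm",(Q.inv().apply(np.array(p)-s["eef_pos"])*100).round(2),rv.round(3),"q",s["qpos"].round(2),"F",s["contact_force"].round(2))
E
python3 - <<'E'
from h import *
go([.589,.0945,.20])
E
```

```text
0.1 tcp [ 0.2793 -0.6139  0.2301] row cm [ 57.51 -51.66   3.13] [-2.000e-03  1.000e-03  1.006e+00] q [-1.29  0.29  1.58 -0.    1.28 -0.15] F [ 0.05  0.42 -0.94]
```

```bash
python3 -m crank '[[4,-3.6,0.2,0,0,0.1],[8,-7.2,0.5,0,0,0.2],[12,-10.8,0.7,0,0,0.3],[16,-14.4,1,0,0,0.4],[20,-18,1.2,0,0,0.5],[24,-21.6,1.4,0,0,0.6],[28,-25.2,1.6,0,0,0.7],[32,-28.8,1.8,0,0,0.8],[36,-32.4,2,0,0,0.9],[36,-32.4,2,0,0,1.006]]' 0 20
python3 - <<'E'
from h import *
go([.589,.0945,.20])
E
```

```text
time: 1.1
eef_pos: [0.4733, -0.1675, 0.2108]
tcp_rot: [0.958, -0.287, -0.0, -0.0]
contact_force: [0.3, 0.6, -1.1]
opening: -0.003
finger_force: 0.0
1.1 tcp [ 0.4733 -0.1675  0.2108] row cm [ -4.73 -28.25   1.1 ] [-0.     0.001 -0.003] q [-0.54 -0.08  2.01  0.    1.21  1.61] F [ 0.3   0.56 -1.05]
```

```bash
python3 -m crank '[[-0.8,-4.5,0.2,0,0,0],[-1.6,-9,0.4,0,0,0],[-2.4,-13.5,0.6,0,0,0],[-3.2,-18,0.8,0,0,0],[-4,-22.5,1,0,0,0],[-4.5,-25,1.1,0,0,0],[-4.7,-26,1.1,0,0,0],[-4.7,-26,1.1,0,0,0],[-4.7,-26,1.1,0,0,0]]' 0
python3 - <<'E'
from h import *
go([.589,.0945,.12])
print(ctrl.camera_info("wrist"))
im,d=ctrl.read_camera("wrist"); cv2.imwrite("pics/w1.png",im)
E
```

```text
time: 2.0
eef_pos: [0.5756, 0.072, 0.2001]
tcp_rot: [0.958, -0.286, -0.0, 0.0]
contact_force: [0.2, 0.1, -0.2]
opening: -0.003
finger_force: 0.0
2.0 tcp [0.5756 0.072  0.2001] row cm [-0.11 -2.63  8.  ] [ 0.001  0.    -0.001] q [-0.05  0.11  1.84 -0.    1.19  2.1 ] F [ 0.25  0.14 -0.2 ]
{'K': array([[297.31863964,   0.        , 254.02242125],
       [  0.        , 297.31863964, 191.74114874],
       [  0.        ,   0.        ,   1.        ]]), 'origin': array([0.63982188, 0.03009633, 0.34303369]), 'orientation': array([-0.46987657,  0.86967395,  0.13298688, -0.07209519])}
```

View pics/w1.png

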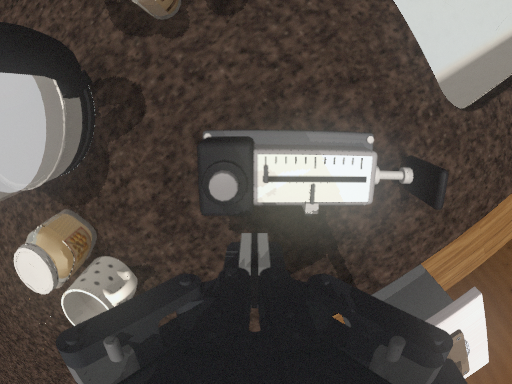

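The wrist view shows the whole gauge: button at (222,186), pointer near (265,173), rider finger near (313,192) and the tab's upper edge near (444,187). I'll enlarge it.

```bash
python3 - <<'E'
from h import *
a=cv2.imread("pics/w1.png")[125:225,195:455]
cv2.imwrite("pics/w1c.png",cv2.resize(a,None,fx=3,fy=3,interpolation=cv2.INTER_CUBIC))
E
```

```text
(no output)
```

View pics/w1c.png

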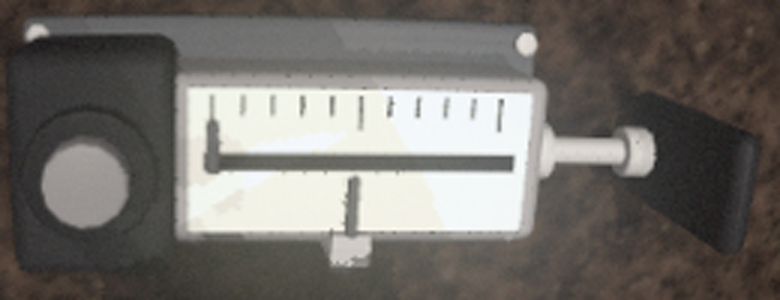

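```bash
cat >> h.py <<'E'
WK=dict(origin=[0.63982188,0.03009633,0.34303369],q=[-0.46987657,0.86967395,0.13298688,-0.07209519])
def wray(u,v,o=None,q=None):
    if o is None: o,q=WK["origin"],WK["q"]
    x,y=(u-254.022)/297.3186,(v-191.741)/297.3186; t=np.hypot(x,y)
    d=np.array([x/t*np.sin(t),y/t*np.sin(t),np.cos(t)]) if t>0 else np.array([0,0,1.])
    return np.array(o),R.from_quat(q).as_matrix()@d
def watz(u,v,z,*a):
    o,d=wray(u,v,*a); return o+d*(z-o[2])/d[2]
E
python3 - <<'E'
from h import *
W=lambda u,v:(195+(u+.5)/3-.5,125+(v+.5)/3-.5)
T=lambda u,v:("top",255+(u+.5)/7-.5,145+(v+.5)/7-.5)
P={"button":((180,156),(85,185),.084),"tab":((659,450),(745,193),.095),"ptr":((267,204),(212,147),.059),"rider":((354,292),(353,180),.060)}
g={}
for k,(t,w,z) in P.items():
    g[k]=watz(*W(*w),z); print(k,g[k],"tri top",tri(ray(*T(*t)),wray(*W(*w))))
a=g["button"]-g["tab"]; print("yaw",np.arctan2(a[1],a[0]),np.linalg.norm(a[:2]))
c=[watz(*W(*w),.052) for w in((212,163),(514,163))]; v=c[0]-c[1]; print("slot yaw",np.arctan2(v[1],v[0]))
print("pull",(g["ptr"]-g["rider"])@AX)
go([.589,.0945,.10])
E
```

```text
button [0.5916699  0.09530762 0.084     ] tri top (array([0.59063313, 0.0951418 , 0.08170968]), np.float64(0.0019179406947736968))
tab [ 0.47237365 -0.08888899  0.095     ] tri top (array([ 0.46930906, -0.09077743,  0.09050165]), np.float64(0.0005143461748720259))
ptr [0.57478638 0.05925522 0.059     ] tri top (array([0.57432129, 0.05849053, 0.0587707 ]), np.float64(0.001779173962701069))
rider [0.53971182 0.02560119 0.06      ] tri top (array([0.53789885, 0.02414216, 0.05599933]), np.float64(0.00288592807866538))
yaw 0.9960698862075081 0.21945383532920162
slot yaw 0.9968282010266549
pull 0.047358896553858595
2.05 tcp [0.5756 0.0716 0.2002] row cm [-0.14 -2.65 10.02] [ 0.001  0.    -0.002] q [-0.05  0.11  1.84 -0.    1.19  2.1 ] F [-0.22  1.   -0.36]
```

```bash
python3 -m crank '[[-0.1,-2.7,3,0,0,0],[-0.1,-2.7,7,0,0,0],[-0.1,-2.7,9.5,0,0,0],[-0.1,-2.7,10.5,0,0,0],[-0.1,-2.7,10.5,0,0,0],[-0.1,-2.7,10.5,0,0,0]]' 0
python3 - <<'E'
from h import *
go([.590,.095,.078])
E
```

```text
time: 2.65
eef_pos: [0.591, 0.0952, 0.0969]
tcp_rot: [0.958, -0.286, 0.001, -0.0]
contact_force: [0.2, 0.5, 0.6]
opening: 0.0
finger_force: 0.0
2.65 tcp [0.591  0.0952 0.0969] row cm [-0.08  0.07  1.89] [-0.001 -0.002 -0.002] q [-0.01  0.26  1.87 -0.    1.01  2.14] F [0.17 0.48 0.65]
```

```bash
python3 -m crank '[[0,0,0.5,0,0,0],[0,0,1.0,0,0,0],[0,0,1.4,0,0,0],[0,0,1.6,0,0,0],[0,0,1.7,0,0,0],[0,0,1.7,0,0,0],[0,0,1.7,0,0,0]]' 0
```

```text
time: 3.35
eef_pos: [0.5906, 0.096, 0.0791]
tcp_rot: [0.958, -0.286, 0.001, -0.0]
contact_force: [-0.0, -1.7, 3.9]
opening: -0.005
finger_force: 2.1
```

```bash
python3 -m crank '[[0,0,0.1,0,0,0],[0,0,0.2,0,0,0],[0,0,0.3,0,0,0],[0,0,0.3,0,0,0],[0,0,0.3,0,0,0]]' 0
```

```text
time: 3.85
eef_pos: [0.5907, 0.0959, 0.0779]
tcp_rot: [0.958, -0.285, 0.0, 0.0]
contact_force: [-3.2, -0.9, 13.9]
opening: 0.001
finger_force: 6.8
```

```bash
python3 -m crank '[[0,0,-1,0,0,0],[0,0,-3,0,0,0],[0,0,-6,0,0,0],[0,0,-9,0,0,0],[0,0,-9,0,0,0],[0,0,-9,0,0,0]]' 0
python3 - <<'E'
from h import *
go([.471,-.0895,.165])
E
```

```text
time: 4.45
eef_pos: [0.5895, 0.0962, 0.1649]
tcp_rot: [0.958, -0.286, -0.0, -0.0]
contact_force: [-0.1, 0.8, -0.0]
opening: 0.0
finger_force: 0.0
4.45 tcp [0.5895 0.0962 0.1649] row cm [ 0.24 22.02 -0.  ] [ 0.     0.001 -0.   ] q [-0.01  0.18  1.83  0.    1.13  2.14] F [-0.08  0.83 -0.  ]
```

```bash
python3 -m crank '[[0.1,4,0,0,0,0],[0.1,8,0,0,0,0],[0.2,12,0,0,0,0],[0.2,16,0,0,0,0],[0.2,20,0,0,0,0],[0.2,22,0,0,0,0],[0.2,22,0,0,0,0],[0.2,22,0,0,0,0],[0.2,22,0,0,0,0],[0.2,22,0,0,0,0]]' 0.55
python3 - <<'E'
from h import *
go([.471,-.0895,.055])
i=ctrl.camera_info("wrist");print(i["origin"],i["orientation"])
im,d=ctrl.read_camera("wrist"); cv2.imwrite("pics/w2.png",im); 
cv2.imwrite("pics/w2c.png",cv2.resize(im[130:310,160:440],None,fx=2.8,fy=2.8,interpolation=cv2.INTER_CUBIC))
E
```

```text
time: 5.45
eef_pos: [0.4714, -0.0883, 0.1648]
tcp_rot: [0.959, -0.285, -0.001, -0.0]
contact_force: [-0.1, 0.1, 0.1]
opening: 0.553
finger_force: 0.0
5.45 tcp [ 0.4714 -0.0883  0.1648] row cm [ 0.04  0.13 10.98] [-0.     0.001  0.001] q [-0.4  -0.08  2.11  0.    1.12  1.75] F [-0.13  0.12  0.07]
[ 0.53570881 -0.13017677  0.30774507] [-0.47077228  0.86913276  0.13342499 -0.07196857]
```

View pics/w2c.png

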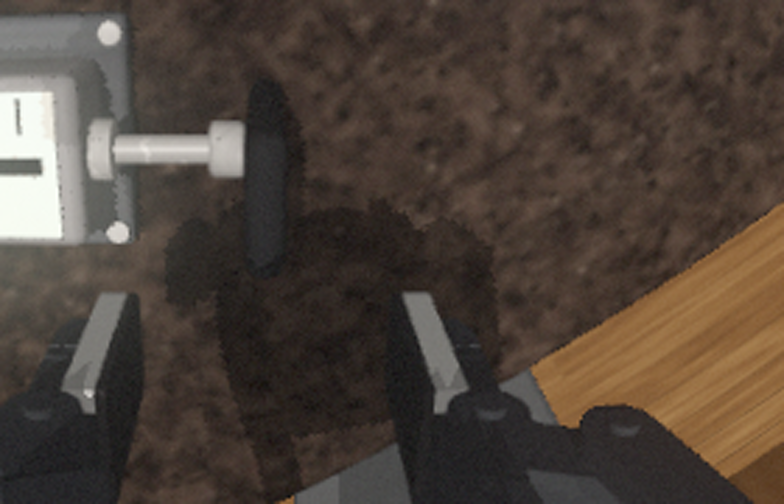

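Crop w2c shows the tab at (267,180) midway between the open fingers (120 and 415), with the collar clear at (228,148). I'll go down and grip.

```bash
python3 -m crank '[[0,0.1,4,0,0,0],[0,0.1,8,0,0,0],[0,0.1,10,0,0,0],[0,0.1,11,0,0,0],[0,0.1,11,0,0,0],[0,0.1,11,0,0,0]]' 0.55
python3 -m crank '[[0,0,0,0,0,0],[0,0,0,0,0,0],[0,0,0,0,0,0],[0,0,0,0,0,0],[0,0,0,0,0,0],[0,0,0,0,0,0],[0,0,0,0,0,0],[0,0,0,0,0,0]]' 0 40
```

```text
time: 6.1
eef_pos: [0.4717, -0.0902, 0.0564]
tcp_rot: [0.958, -0.285, 0.001, 0.0]
contact_force: [-0.6, 0.5, 1.3]
opening: 0.553
finger_force: 0.0
time: 6.9
eef_pos: [0.4717, -0.0903, 0.0566]
tcp_rot: [0.958, -0.286, 0.001, -0.0]
contact_force: [0.7, 1.8, 5.8]
opening: 0.135
finger_force: 41.5
```

```bash
python3 -m crank '[[0,0.3,0,0,0,0],[0,0.8,0,0,0,0],[0,1.4,0,0,0,0],[0,2,0,0,0,0],[0,2.6,0,0,0,0],[0,3.2,0,0,0,0],[0,3.8,0,0,0,0],[0,4.3,0,0,0,0],[0,4.6,0,0,0,0],[0,4.8,0,0,0,0]]' 0 40
python3 -m crank '[[0,0,0,0,0,0],[0,0,0,0,0,0],[0,0,0,0,0,0]]' 0
python3 - <<'E'
from h import *
go([.471,-.0895,.0565])
i=ctrl.camera_info("wrist");print(i["origin"],i["orientation"])
w,_=ctrl.read_camera("wrist"); t,_=ctrl.read_camera("top")
cv2.imwrite("pics/w3.png",w); cv2.imwrite("pics/t3.png",t)
a=cv2.resize(t[145:225,255:375],None,fx=6,fy=6,interpolation=cv2.INTER_CUBIC)
cv2.imwrite("pics/t3c.png",a)
cv2.imwrite("pics/w3.png",w)
E
```

```text
time: 7.9
eef_pos: [0.4459, -0.1297, 0.0566]
tcp_rot: [0.958, -0.286, 0.002, -0.001]
contact_force: [3.8, 7.8, 6.1]
opening: 0.135
finger_force: 41.3
time: 8.2
eef_pos: [0.4459, -0.1296, 0.0566]
tcp_rot: [0.958, -0.286, 0.002, -0.001]
contact_force: [2.5, 6.2, 5.9]
opening: 0.139
finger_force: 41.3
8.2 tcp [ 0.4459 -0.1296  0.0566] row cm [-0.1  -4.73  0.03] [-0.003 -0.002 -0.001] q [-0.5   0.05  2.21  0.    0.89  1.65] F [2.55 6.24 5.94]
[ 0.50951003 -0.17170377  0.19982602] [-0.4700674   0.86980581  0.13271654 -0.06971953]
```

View pics/w3.png

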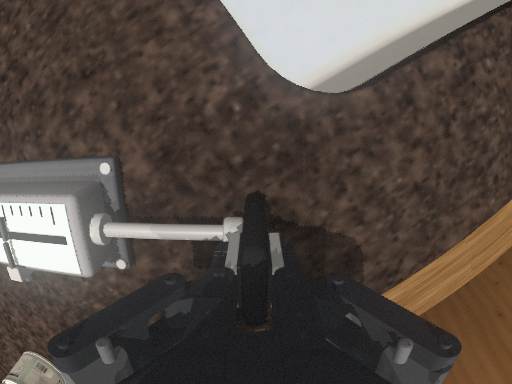

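View pics/t3c.png

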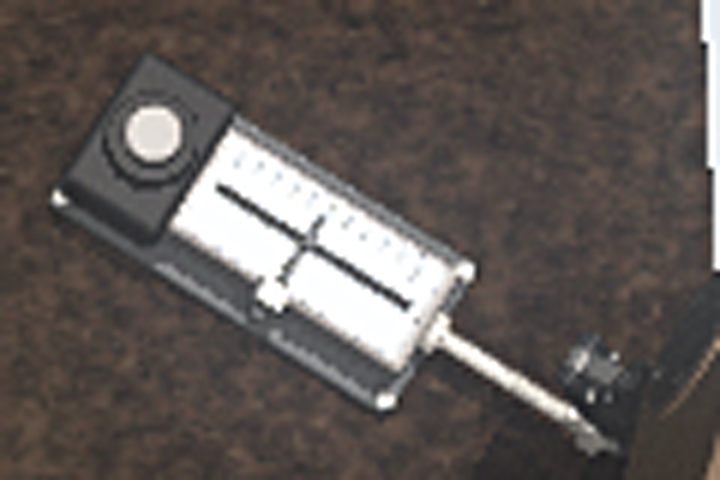

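The top crop shows the pointer (312,232) and the rider finger (290,270) lying on one line across the face, so they are level to within about 1 mm. I'll hold for two seconds and then ease the tab back.

```bash
for i in 1 2; do python3 -m crank '[[0,0,0,0,0,0],[0,0,0,0,0,0],[0,0,0,0,0,0],[0,0,0,0,0,0],[0,0,0,0,0,0],[0,0,0,0,0,0],[0,0,0,0,0,0],[0,0,0,0,0,0],[0,0,0,0,0,0],[0,0,0,0,0,0]]' 0|head -2; done
python3 -m crank '[[0,-0.3,0,0,0,0],[0,-0.8,0,0,0,0],[0,-1.3,0,0,0,0],[0,-1.8,0,0,0,0],[0,-2.3,0,0,0,0],[0,-2.8,0,0,0,0],[0,-3.3,0,0,0,0],[0,-3.8,0,0,0,0],[0,-4.2,0,0,0,0],[0,-4.5,0,0,0,0]]' 0
python3 -m crank '[[0,-0.1,0,0,0,0],[0,-0.2,0,0,0,0],[0,-0.3,0,0,0,0],[0,-0.3,0,0,0,0],[0,-0.3,0,0,0,0],[0,-0.3,0,0,0,0]]' 0 20
```

```text
time: 9.3
eef_pos: [0.446, -0.1296, 0.0567]
time: 10.3
eef_pos: [0.446, -0.1295, 0.0566]
time: 11.3
eef_pos: [0.4703, -0.0925, 0.0567]
tcp_rot: [0.958, -0.286, 0.001, -0.0]
contact_force: [-0.8, 2.2, 5.4]
opening: 0.136
finger_force: 41.5
time: 11.9
eef_pos: [0.4718, -0.0902, 0.0567]
tcp_rot: [0.958, -0.286, 0.001, -0.0]
contact_force: [0.1, 2.5, 6.6]
opening: 0.137
finger_force: 41.5
```

```bash
python3 -m crank '[[0,0,0,0,0,0],[0,0,0,0,0,0],[0,0,0,0,0,0],[0,0,0,0,0,0],[0,0,0,0,0,0]]' 0.2 20
python3 -m crank '[[0,0,0,0,0,0],[0,0,0,0,0,0],[0,0,0,0,0,0],[0,0,0,0,0,0],[0,0,0,0,0,0],[0,0,0,0,0,0]]' 0.55
python3 -m crank '[[0,0,-1,0,0,0],[0,0,-3,0,0,0],[0,0,-6,0,0,0],[0,0,-10,0,0,0],[0,0,-13,0,0,0],[0,0,-13,0,0,0],[0,0,-13,0,0,0],[0,0,-13,0,0,0],[0,0,-13,0,0,0]]' 0.55
python3 - <<'E'
from h import *
w,_=ctrl.read_camera("scene"); t,_=ctrl.read_camera("top")
cv2.imwrite("pics/t4.png",np.hstack([cv2.resize(t[145:225,255:375],None,fx=3.3,fy=3.3),cv2.resize(w[140:220,235:350],None,fx=3.3,fy=3.3)]))
E
```

```text
time: 12.4
eef_pos: [0.4704, -0.0901, 0.0551]
tcp_rot: [0.958, -0.286, -0.0, 0.0]
contact_force: [0.8, 0.3, -0.2]
opening: 0.203
finger_force: 0.0
time: 13.0
eef_pos: [0.4707, -0.0901, 0.0554]
tcp_rot: [0.958, -0.286, 0.0, 0.0]
contact_force: [0.4, 0.3, 0.1]
opening: 0.549
finger_force: 0.0
time: 13.9
eef_pos: [0.4697, -0.0897, 0.1837]
tcp_rot: [0.958, -0.286, -0.002, -0.0]
contact_force: [0.6, 0.6, 0.3]
opening: 0.552
finger_force: 0.0
```

View pics/t4.png

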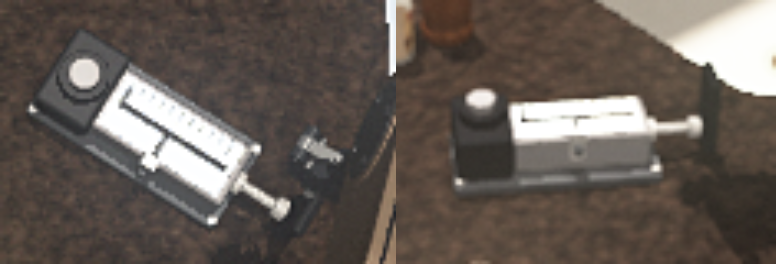

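The picture shows the pointer home at (125,97), the rider unmoved at (158,147), the button up, and the gripper clear of the tab. I'll hand in.

```bash
python3 -c "
from plant import ctrl
print(ctrl.sign_off())"
```

```text
the job is handed in; nothing more can be done
None
```

I pressed and released the zero button, held the pointer level with the rider (within about 1 mm in the top picture) for over two seconds, eased the tab home and let go; the rider looked unmoved in the last picture, and I handed the job in at about 14 s, with no verdict returned.

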